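Lay out the streaking station

ROBOT

A 6-joint arm with a two-finger parallel gripper is mounted at the origin on the work surface. World frame = base frame: x ahead of the robot, y to its left, z up, the work surface at z = 0. Lengths are in mm, angles in rad, forces in N, time in s.
With the tool pointing down it reaches from about 275 to 750 mm from the base axis. Payload 10.2 kg.
Tool frame: the origin (TCP) lies at the centre of the arm's flange, where the gripper is bolted on; the fingertips stand 173 mm ahead of it and the grasp point (between the pads) lies 155 mm ahead of it; z points along the fingers, y is the line along which they close (so a half turn about z gives the same grasp; the last joint's range is limited). The gripper opens to 85 mm and grips with 20 to 120 N. Pads are 22 mm wide; open, the fingers measure 114 mm over their backs; the gripper's body (76 mm by 85 mm) begins 54 mm behind the grasp point. The pads swing forward as they close: fully open they stand 13 mm farther back than shut.
Start: joints at [-1.523, 0.313, 1.498, -0, 1.331, -0.223], TCP at [140.426, -505.879, 404.694] pointing down, gripper open.
Joint ranges: [-2.94, 2.94], [-0.97, 2.17], [0.19, 2.56], [-1.23, 4.37], [0.02, 3.11], [-2.88, 2.88]. Speed limits (rad/s): [2.39, 2.39, 3.01, 3.14, 3.14, 3.14].

INTERFACE

Orientations are given as a unit quaternion [w, x, y, z].
In Python, from rig import status, capture, camera_info, ticket gives the robot as it stands.
- The arm moves only by the shell command python3 -m crank 'ROWS' [FORCE]. ROWS is JSON, a list of rows, each a list of 7 numbers: the shift along the tool's x, y, z as a fraction of full scale, then the turn, a rotation vector about the tool's x, y, z as a fraction of full scale, then the closure, from 0 (fully open) to 1 (shut). A call has 1 to 12 rows; each row is the pose to reach, as a shift and turn from the pose commanded when the call began, along the tool's axes at that moment; what a row does not reach only later rows make up. Full scale, the value 1, is 0.1 m for a shift and 45 degrees for a turn. A row lasts 1/10 s, in which the tool goes at most 50 mm and 8.59 degrees, less where a joint would pass 70% of its speed; a pose out of reach is approached as far as the arm can. A call with a number of a shift or a turn outside -1 to 1 is refused whole. A call with a gripper value outside its range is refused whole. The fingers move at their own pace and stop on an object; FORCE is the grip in N (left out, the last holds). Time passes only in rows, so rows that repeat a pose let the fingers close. It gives the time, the measured TCP pose, the force, the opening and the grip force at its end, in the units of the state.
- status.sense(): the state, without advancing time (a new reading comes with each control period).
- capture(name): name is "scene" or "top" or "wrist"; returns (picture, depth): 384x512x3 uint8, red, green, blue; 384x512 float32, mm along the optical axis (not along the pixel's ray), 0 where there is no reading.
- camera_info(name): a dict with "K" (3x3 intrinsics, pixels), "camera_from_world" (4x4, takes a point from world to camera coordinates). Camera axes: x right, y up, looking along -z (the intrinsics and any distortion apply to the point x, -y, -z); pixel columns grow to the right and rows downward; lengths in mm; the calibration is good to about 2 mm. A picture is of the moment at which its call begins: read the wrist's pose just before it. camera_info takes no time and is no camera call; for the wrist camera it gives the pose at the moment of the call.
- ticket.finish_job(): hands the job in; it is judged then, once.
The state is a dict: "time_s": time; "joints": joint angles; "dq": joint speeds; "tau": joint torques, N m; "eef_pos": TCP position; "ee_rot": TCP orientation; "force": force on the tool from outside, world axes, zero at the start; "wrist_torque": the same for the moment, N m; "grip_width": opening from 0.0 (shut) to 1.0 (fully open); "grip_force": force on a finger pad.
Only numpy, scipy, OpenCV 4.12 (cv2) and the standard library are available. Lean on these libraries where they do the work, as an engineer would, in place of code of your own. Each camera call takes 0.05 s, during which the arm holds its last target. There are 200 camera calls.

TASK

Lay out the bench for streaking: set the 60 mm agar dish halfway between the burner and the vortex mixer and stack the 35 mm dish centred on top of it, and stand the brass-lidded jar straight behind the dishes (on the side away from you) with about 3 cm clear between jar and large dish. Press the white-capped culture bottle fully home, upright, into the foam hole on top of the mixer. Keep these four things upright all the time, and do not shift the other loose items near them (the stack of 90 mm dishes, the small vial, the marker pen).

Things in the scene. Friction and masses are not known exactly. Their poses are not given: they have to be found in the camera images.
- dish60: the large loose dish: clear round lidded Petri dish with cream agar, diameter 60, height 15 mm, about 28 g; origin at the centre of its underside, z up. Stands somewhere on the bench at the start. Grip across its diameter, fingertips almost down on the bench
- dish35: the small loose dish: same kind, diameter 35, height 11 mm, about 14 g; origin at the centre of its underside, z up
- jar: squat glass discard jar with a flat brass screw lid (lid closed and fixed), diameter 58, height 65 mm, about 180 g; origin at the centre of its underside, z up. Straight glass wall from 3 to 46 mm height, lid from 50 to 65 mm
- universal: culture bottle: slender clear plastic bottle with a paper label and a white ribbed screw cap (closed), body diameter 28 up to 70 mm height, base edge chamfered, cap diameter 31 from 71 to 90 mm, about 55 g; origin at the centre of its underside, z up
- mixer: fixed vortex mixer (mm): cream housing 120 (its x) x 100 (its y) x 83 high; on top a black cup, 82 wide, of grey foam, foam top 125 above bench. Round hole in the foam, floor 97 above bench; four springy lobes leave 26 and give way to 34: a 28 bottle needs a straight push down of 4-8 N. Origin: on the bench under the hole's axis. x: straight back from robot; y: along the line of mixer and burner
- burner: fixed gas burner, unlit (mm): flat steel box 120 (its x) x 100 (its y) x 45 high, round nozzle 33 wide up to 98 high at its middle. Origin: on the bench under the nozzle; axes as the mixer's. Stands left or right of the mixer, about 340 away. Halfway: the middle of the line between both origins; straight behind: square to that line, away from the robot
- dishes90: bystander: stack of three clear agar dishes, loose, diameter 91, height 46 mm; origin at the centre of its underside. Leave alone
- vial: bystander: small glass vial with aluminium cap, loose, diameter 24, height 50 mm; origin at the centre of its underside. Leave alone
- marker: bystander: grey and black marker pen lying on the bench, loose, 125 long (its x), 13 thick; origin under its middle. Leave alone
Things that resemble listed ones, but are neither listed nor needed, are in the scene too. Leave any purple or turquoise look-alike of the dish35 alone.

How it is judged:
By the outcome, as a careful person would: the job done as asked, in the order asked, and still so for the second after the job is handed in, with the robot touching nothing.
It also fails if it takes over 122 s, if anything falls off the work surface, if the arm or the gripper's body presses on something with over 40 N, if the wrist force passes 120 N, or if a joint passes its speed limit or range.

## Working session

There is one attempt and no reset: what is moved stays moved. The work goes in short steps, Python scripts to look and compute and a shell command to move; the robot and the scene stay as the last step left them, time stands still between calls to the robot, and variables do not carry over. Pictures are saved under pics/ and viewed, at most 17 in all, crops included, and the job is handed in when it is done.

```bash
ls; mkdir -p pics
cat > h.py <<'E'
import numpy as np, cv2
from rig import status, capture, camera_info, ticket
def save(name,fn):
    info=camera_info(name); im,d=capture(name)
    cv2.imwrite(f'pics/{fn}.png',im[:,:,::-1]); np.savez(f'pics/{fn}.npz',im=im,d=d,K=info['K'],T=info['camera_from_world'])
    return im,d,info
def load(fn):
    z=np.load(f'pics/{fn}.npz'); return z['im'],z['d'],dict(K=z['K'],camera_from_world=z['T'])
def ray(info,u,v):
    K=np.array(info['K']);T=np.array(info['camera_from_world'])
    c=np.linalg.inv(K)@[u,v,1]; dc=np.array([c[0],-c[1],-c[2]])
    R=T[:3,:3]; return -R.T@T[:3,3], R.T@dc
def plane(info,u,v,z):
    o,r=ray(info,u,v); return o+r*(z-o[2])/r[2]
def depthpt(info,u,v,d):
    o,r=ray(info,u,v); return o+r*d
def proj(info,p):
    T=np.array(info['camera_from_world']);c=T[:3,:3]@p+T[:3,3]; q=np.array(info['K'])@[c[0],-c[1],-c[2]]; return q[:2]/q[2]
def tri(i1,p1,i2,p2):
    o1,r1=ray(i1,*p1);o2,r2=ray(i2,*p2)
    s=np.linalg.lstsq(np.c_[r1,-r2],o2-o1,rcond=None)[0]
    a=o1+r1*s[0];b=o2+r2*s[1]; return (a+b)/2,np.linalg.norm(a-b)
E
python3 - <<'E'
from h import *
np.set_printoptions(precision=3,suppress=True)
print(status.sense())
for n in("scene","top","wrist"):
    im,d,i=save(n,n+'0'); print(n,i)
E
```

```text
pics
{'time_s': 0.0, 'joints': array([-1.523,  0.313,  1.498, -0.   ,  1.331, -0.223]), 'dq': array([ 0.001, -0.001, -0.003,  0.002,  0.   , -0.   ]), 'tau': array([  0.002, -41.227, -25.974,  -0.   ,   0.004,   0.   ]), 'eef_pos': array([ 140.415, -505.839,  404.143]), 'ee_rot': array([-0.001,  0.991,  0.135,  0.   ]), 'force': array([ 0.807, -0.133,  0.199]), 'wrist_torque': array([-0.038,  0.044,  0.011]), 'grip_force': 0.0, 'grip_width': 1.0008827410044536}
scene {'K': array([[362.73 ,   0.   , 258.486],
       [  0.   , 362.73 , 191.506],
       [  0.   ,   0.   ,   1.   ]]), 'camera_from_world': array([[    0.174,     0.985,    -0.003,  -101.997],
       [   -0.816,     0.146,     0.559,   490.863],
       [    0.551,    -0.095,     0.829, -1227.095],
       [    0.   ,     0.   ,     0.   ,     1.   ]])}
top {'K': array([[441.289,   0.   , 256.304],
       [  0.   , 441.289, 189.717],
       [  0.   ,   0.   ,   1.   ]]), 'camera_from_world': array([[   -0.001,    -1.   ,    -0.004,    27.557],
       [    0.983,    -0.001,     0.184,  -582.652],
       [   -0.184,    -0.004,     0.983, -1046.285],
       [    0.   ,     0.   ,     0.   ,     1.   ]])}
wrist {'K': array([[295.39 ,   0.   , 258.578],
       [  0.   , 295.39 , 190.47 ],
       [  0.   ,   0.   ,   1.   ]]), 'camera_from_world': array([[   0.268,   -0.963,   -0.002, -525.186],
       [   0.916,    0.255,   -0.311,   40.909],
       [   0.3  ,    0.082,    0.95 , -380.368],
       [   0.   ,    0.   ,    0.   ,    1.   ]])}
```

View pics/top0.png

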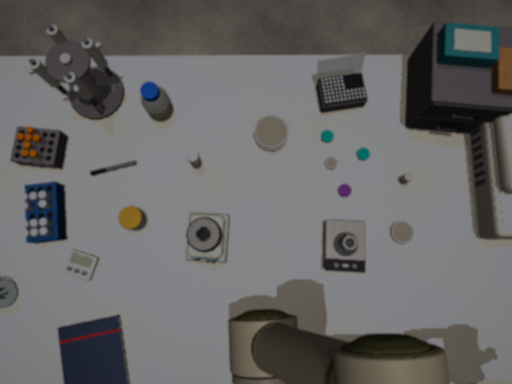

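View pics/scene0.png

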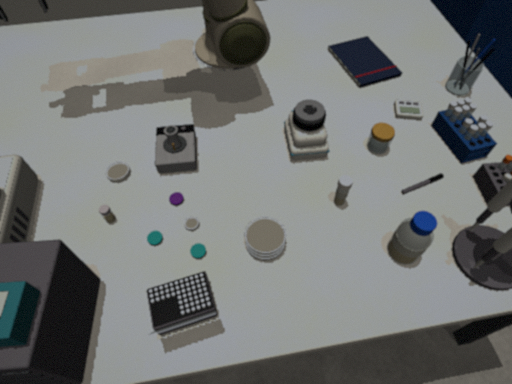

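Top view: mixer (204,237), burner (346,243), dish60 (401,232), stack of 90s (271,133), jar with brass lid (131,217). The bottle is probably (195,160) and the vial (404,178). For dish35 there is cream (331,163), purple (344,190), turquoise (327,136) and turquoise (363,154). Cream fits the description, so I'll confirm in one crop.

Run:
```python
from h import *
s,_,_=load('scene0');t,_,_=load('top0')
f=lambda im,x,y,w,h:cv2.resize(im[y:y+h,x:x+w],(400,300),interpolation=cv2.INTER_CUBIC)
a=np.vstack([np.hstack([f(s,90,160,160,120),f(s,310,110,128,96)]),np.hstack([f(t,300,120,144,108),f(t,170,130,160,120)])])
cv2.imwrite('pics/crop1.png',np.clip(a[:,:,::-1]*1.5,0,255).astype(np.uint8))
```

```text
(no output)
```

View pics/crop1.png

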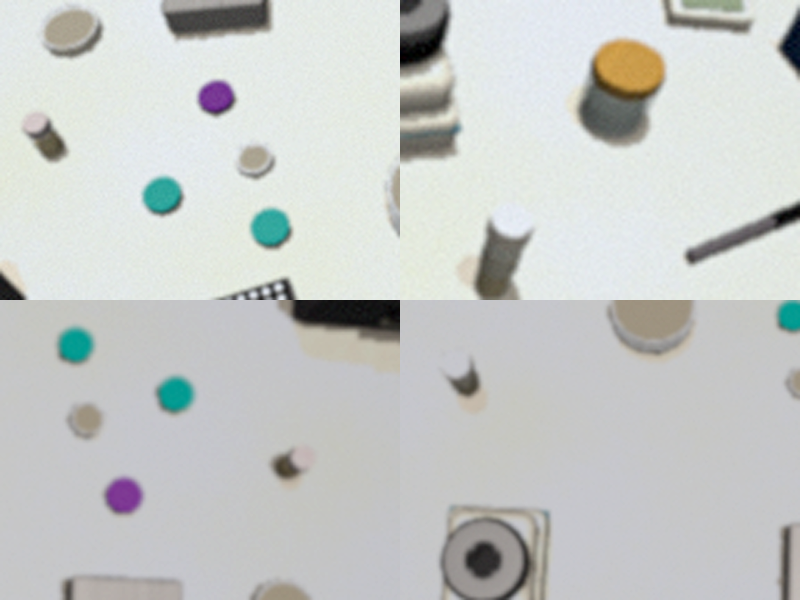

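The crop confirms it: cream dish35 at top (331,163), bottle with white cap at (195,160), brass-lidded jar at (131,217), vial at (404,178). Next come the rough positions.

Run:
```python
from h import *
np.set_printoptions(precision=1,suppress=True)
t,dt,it=load('top0');s,ds,is_=load('scene0')
pts={'dish60':((401,231),(119,171),15),'dish35':((331,162.5),(192,223),11),'jar':((131,217),(383,131),65),'univ':((193.5,157),(344.5,183),90),
'mixer':((204,234),(309.5,109),125),'burner':((347,241),(171,130),98),'d90':((271,131),(266,235),46),'vial':((405.5,177),(104,210),50)}
for k,(a,b,z) in pts.items():
    p,e=tri(it,a,is_,b); print(k,'tri',p,'err',round(e,1),'plane',plane(it,*a,z),plane(is_,*b,z),'depthtop',depthpt(it,*a,dt[int(a[1]),int(a[0])]))
for c in((92,172),(135,162)):print('marker',plane(it,*c,7))
```

```text
dish60 tri [ 483.4 -341.3   10. ] err 0.1 plane [ 483.  -339.7   15. ] [ 487.6 -339.5   15. ] depthtop [ 482.7 -338.8   17.7]
dish35 tri [ 664.3 -170.     5.8] err 0.8 plane [ 663.  -168.7   11. ] [ 667.3 -169.8   11. ] depthtop [ 662.4 -168.3   13.4]
jar tri [514.  334.7  61. ] err 1.1 plane [513.3 333.   65. ] [517.4 332.9  65. ] depthtop [513.6 333.8  62.5]
univ tri [661.8 183.1  74.7] err 1.0 plane [657.6 180.3  90. ] [671.8 177.4  90. ] depthtop [657.2 180.1  91.5]
mixer tri [466.7 146.9 123.7] err 0.7 plane [466.5 146.4 125. ] [468.1 146.7 125. ] depthtop [469.4 150.5  91.4]
burner tri [ 452.1 -188.4   97.7] err 5.9 plane [ 452.1 -185.3   98. ] [ 451.7 -191.4   98. ] depthtop [ 452.2 -185.7   96.2]
d90 tri [740.7 -11.1  37.6] err 0.4 plane [738. -11.  46.] [745.  -11.8  46. ] depthtop [738.5 -11.   44.4]
vial tri [ 617.6 -355.    41.9] err 8.2 plane [ 615.4 -347.9   50. ] [ 622.4 -356.3   50. ] depthtop [ 615.1 -347.5   51.4]
marker [639.4 458.5   7. ]
marker [666.2 346.8   7. ]
```

```bash
python3 -m crank '[[0,0,0,0,0,0.19,0.4],[0,0,0,0,0,0.344,0.4],[0,0,0,0,0,0.344,0.4]]'
python3 -m crank '[[0.5,-0.35,0,0,0,0,0],[1,-0.7,0,0,0,0,0],[1,-0.7,0,0,0,0,0]]'
python3 -m crank '[[0.5,-0.35,0,0,0,0,0],[1,-0.7,0,0,0,0,0],[1,-0.7,0,0,0,0,0],[1,-0.7,0,0,0,0,0]]'
python3 -m crank '[[0.5,-0.35,0,0,0,0,0],[1,-0.7,0,0,0,0,0],[1,-0.7,0,0,0,0,0],[1,-0.7,0,0,0,0,0]]'
python3 - <<'E'
from h import *
im,d,i=save('wrist','w1'); T=i['camera_from_world']; print(np.round(-T[:3,:3].T@T[:3,3]),np.round(T[:3,:3],3))
E
```

```text
time_s: 0.45
eef_pos: [140.4, -505.9, 404.5]
ee_rot: [-0.0, 1.0, -0.0, -0.0]
force: [-0.4, -0.9, 1.0]
grip_width: 0.6
grip_force: 0.0
time_s: 0.75
eef_pos: [242.5, -433.8, 404.7]
ee_rot: [-0.0, 1.0, 0.003, 0.0]
force: [-1.1, -0.8, -0.1]
grip_width: 0.998
grip_force: 0.0
time_s: 1.15
eef_pos: [342.1, -364.1, 404.7]
ee_rot: [-0.0, 1.0, 0.004, 0.0]
force: [-0.8, -0.1, 0.4]
grip_width: 0.998
grip_force: 0.0
time_s: 1.55
eef_pos: [441.3, -294.9, 404.4]
ee_rot: [-0.0, 1.0, 0.003, -0.0]
force: [-0.9, 0.5, -0.4]
grip_width: 0.996
grip_force: 0.0
[ 521. -295.  374.] [[ 0.006 -1.    -0.001]
 [ 0.95   0.006 -0.311]
 [ 0.311  0.001  0.95 ]]
```

View pics/w1.png

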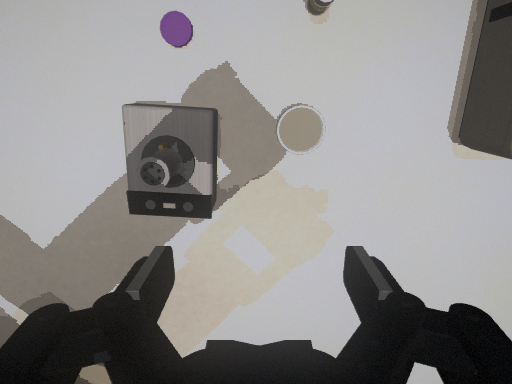

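Wrist view: dish60 at (301,129), burner box with its nozzle top at (154,172), purple dish at (177,29). Next I'll look from the middle to fix the mixer and burner.

```bash
for k in 1 2 3; do python3 -m crank '[[-0.1,-0.45,-0.1,0,0,0,0],[-0.2,-0.9,-0.2,0,0,0,0],[-0.2,-0.9,-0.2,0,0,0,0],[-0.2,-0.9,-0.2,0,0,0,0]]' | grep eef_pos; done
python3 -m crank '[[0,0,0,0,0,0,0]]' >/dev/null
python3 - <<'E'
from h import *
im,d,i=save('wrist','w2'); T=i['camera_from_world']; print(np.round(-T[:3,:3].T@T[:3,3]))
E
```

```text
eef_pos: [419.4, -206.4, 425.2]
eef_pos: [400.2, -116.7, 444.7]
eef_pos: [380.6, -26.7, 464.4]
[461. -28. 433.]
```

View pics/w2.png

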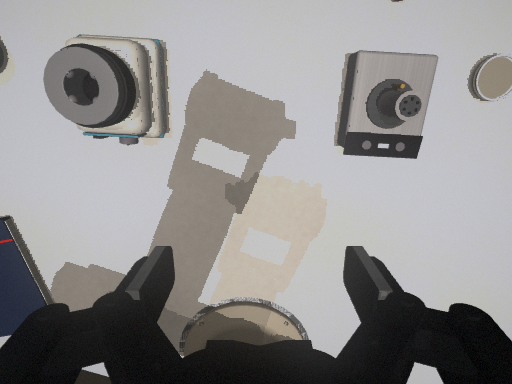

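```bash
cat >> h.py <<'E'
def cloud(fn):
    im,d,i=load(fn); v,u=np.mgrid[:384,:512]; K=i['K'];T=i['camera_from_world']
    c=np.stack([(u-K[0,2])/K[0,0]*d,-(v-K[1,2])/K[1,1]*d,-d],-1)
    w=(c-T[:3,3])@T[:3,:3]; w[d<=0]=np.nan; return w
def band(fn,x,y,r,z0,z1,minn=15):
    w=cloud(fn); m=(np.hypot(w[...,0]-x,w[...,1]-y)<r)&(w[...,2]>z0)&(w[...,2]<z1)
    n,l,st,_=cv2.connectedComponentsWithStats(m.astype(np.uint8))
    if n<2: return None
    k=1+np.argmax(st[1:,4]); return w[l==k]
def circ(p):
    (a,b),r=cv2.minEnclosingCircle(p[:,:2].astype(np.float32)); return np.round([a,b,r,np.median(p[:,2]),len(p)],1)
E
python3 - <<'E'
from h import *
T={'mixer':(467,147,60,119,132),'nozzle':(452,-187,40,90,105),'dish60':(483,-340,50,9,24),'dish35':(664,-169,28,6,20),'jar':(514,334,45,57,75),'univ':(660,180,40,82,97),'vial':(616,-349,25,44,58)}
for k,(x,y,r,a,b) in T.items():
    for f in('top0','scene0','w1','w2'):
        p=band(f,x,y,r,a,b)
        if p is not None: print(k,f,circ(p))
for n,(x,y,r,a,b) in {'burnbox':(452,-187,90,38,51),'mixbox':(467,147,90,76,89)}.items():
    for f in('top0','w1','w2'):
        p=band(f,x,y,r,a,b)
        if p is not None: print(n,f,cv2.minAreaRect(p[:,:2].astype(np.float32)))
# rays onto planes: foam hole, nozzle, dish
for f,u,v,z in(('w2',81,86,125),('w2',409,105,98),('w1',154,172,98),('w1',301,129.5,15)): print(f,u,v,np.round(plane(load(f)[2],u,v,z),1))
print('nozzle tri',tri(load('w1')[2],(154,172),load('w2')[2],(409,105)))
print('dish60 tri',tri(load('w1')[2],(301,129.5),load('top0')[2],(401,231)))
E
```

```text
mixer top0 [468.3 149.   37.6 125.2 663. ]
mixer scene0 [468.2 146.9  37.9 124.1 462. ]
mixer w2 [ 467.   147.3   37.4  124.9 3954. ]
nozzle top0 [ 449.7 -191.3   16.5   99.2  159. ]
nozzle scene0 [ 449.6 -194.    17.7   97.4  131. ]
nozzle w1 [ 447.9 -193.1   16.7   98.5  960. ]
nozzle w2 [ 447.7 -192.5   16.9   98.5  813. ]
dish60 top0 [ 481.8 -343.9   30.3   15.3  449. ]
dish60 scene0 [ 481.8 -345.4   31.8   13.8  377. ]
dish60 w1 [ 480.3 -345.7   29.9   15.1 1976. ]
dish60 w2 [ 480.1 -345.1   30.1   14.8 1542. ]
dish35 top0 [ 662.7 -170.8   19.1   11.2  140. ]
dish35 scene0 [ 664.  -172.1   18.    10.4  168. ]
jar top0 [513.5 336.4  29.5  65.3 448. ]
jar scene0 [515.5 334.   29.4  64.3 332. ]
univ top0 [663.2 184.6  15.9  89.8 138. ]
univ scene0 [664.3 181.9  15.9  89.  153. ]
vial top0 [ 618.1 -356.5   12.1   50.6   67. ]
vial scene0 [ 618.2 -357.7   11.2   48.9   76. ]
vial w1 [ 607.1 -357.7    7.    49.2   51. ]
burnbox top0 ((446.10455322265625, -190.9628448486328), (99.88885498046875, 127.24124908447266), 87.07569885253906)
burnbox w1 ((443.9405212402344, -193.2327880859375), (99.41070556640625, 127.72193145751953), 86.75920104980469)
burnbox w2 ((444.2608337402344, -192.23178100585938), (99.93985748291016, 127.32234954833984), 86.85507202148438)
mixbox top0 ((431.22198486328125, 148.08203125), (40.68592071533203, 83.52294921875), 6.6553473472595215)
mixbox w2 ((466.86260986328125, 145.8260040283203), (79.12869262695312, 101.3995361328125), 87.31940460205078)
w2 81 86 [467.6 146.7 125. ]
w2 409 105 [ 448.4 -192.1   98. ]
w1 154 172 [ 449.  -194.9   98. ]
w1 301 129.5 [ 480.8 -346.    15. ]
nozzle tri (array([ 448.20056128, -193.66967614,   94.7461549 ]), np.float64(0.13299173927047306))
dish60 tri (array([ 481.84604133, -344.99384221,    6.03294037]), np.float64(6.024955631104113))
```

```bash
for k in 1 2 3; do python3 -m crank '[[0.17,0.5,0.25,0,0,0,0],[0.33,1,0.5,0,0,0,0],[0.33,1,0.5,0,0,0,0],[0.33,1,0.5,0,0,0,0]]' | grep eef_pos; done
python3 -m crank '[[0,0.19,0.4,0,0,-0.008,0],[0,0.19,0.7,0,0,-0.008,0],[0,0.19,0.7,0,0,-0.008,0],[0,0.19,0.7,0,0,-0.008,0]]'
```

```text
eef_pos: [413.4, -128.1, 413.1]
eef_pos: [446.3, -226.5, 364.1]
eef_pos: [479.5, -325.6, 314.6]
time_s: 4.55
eef_pos: [479.8, -343.4, 246.9]
ee_rot: [0.001, 1.0, 0.004, 0.001]
force: [0.3, -0.3, 1.3]
grip_width: 0.999
grip_force: 0.0
```

```bash
python3 -m crank '[[0,0.02,0.3,0,0,0.01,0],[0,0.02,0.6,0,0,0.01,0],[0,0.02,0.7,0,0,0.01,0],[0,0.02,0.75,0,0,0.01,0],[0,0.02,0.75,0,0,0.01,0]]' 30
python3 -m crank '[[0,0,0,0,0,0,0.15],[0,0,0,0,0,0,0.25],[0,0,0,0,0,0,0.35],[0,0,0,0,0,0,0.5],[0,0,0,0,0,0,0.6],[0,0,0,0,0,0,0.6]]' 30
python3 - <<'E'
from h import *
save('wrist','w3')
E
```

```text
time_s: 5.05
eef_pos: [479.8, -346.7, 171.2]
ee_rot: [0.001, 1.0, -0.0, 0.001]
force: [-0.6, 0.0, 0.7]
grip_width: 0.999
grip_force: 0.0
time_s: 5.65
eef_pos: [479.6, -346.8, 171.1]
ee_rot: [0.001, 1.0, -0.0, 0.001]
force: [-1.9, 1.2, 8.0]
grip_width: 0.686
grip_force: 31.0
```

View pics/w3.png

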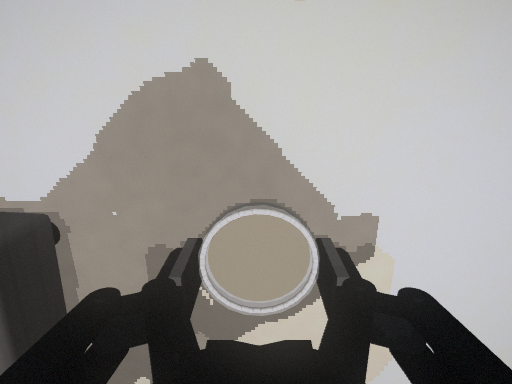

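dish60 is gripped between the pads at (260,260), with the opening at 58 mm. I'll lift it and carry it across.

```bash
python3 -m crank '[[0,0,-0.1,0,0,0,0.6],[0,0,-0.3,0,0,0,0.6],[0,0,-0.6,0,0,0,0.6],[0,0,-0.9,0,0,0,0.6],[0,0,-1,0,0,0,0.6],[0,0,-1,0,0,0,0.6]]' |grep -v torque
python3 -m crank '[[0,0,-0.2,0,0,0,0.6],[0,-0.2,-0.4,0,0,0,0.6],[0,-0.5,-0.4,0,0,0,0.6],[0,-0.8,-0.4,0,0,0,0.6],[0,-1,-0.4,0,0,0,0.6],[0,-1,-0.4,0,0,0,0.6]]' |grep eef
python3 -m crank '[[0,-0.2,0,0,0,0,0.6],[0,-0.5,0,0,0,0,0.6],[-0.1,-0.8,0,0,0,0,0.6],[-0.1,-1,0,0,0,0,0.6],[-0.1,-1,0,0,0,0,0.6]]' |grep eef
python3 -m crank '[[0,-0.2,0,0,0,0,0.6],[-0.1,-0.5,0,0,0,0,0.6],[-0.1,-0.8,0,0,0,0,0.6],[-0.13,-1,0,0,0,0,0.6],[-0.13,-1,0,0,0,0,0.6],[-0.13,-1,0,0,0,0,0.6]]'
python3 - <<'E'
from h import *
save('wrist','w4'); p=status.sense()['eef_pos']; c=band('w4',p[0],p[1],50,p[2]-155-25,p[2]-155+15); print(p,circ(c))
E
```

```text
time_s: 6.3
eef_pos: [479.4, -346.7, 271.2]
ee_rot: [0.001, 1.0, -0.0, 0.001]
force: [-0.0, -0.8, -1.3]
grip_width: 0.688
grip_force: 32.3
eef_pos: [479.5, -244.8, 308.8]
eef_pos: [469.4, -145.0, 309.4]
time_s: 8.0
eef_pos: [457.0, -47.4, 309.6]
ee_rot: [0.0, 1.0, -0.0, 0.0]
force: [0.5, -0.5, -0.4]
grip_width: 0.689
grip_force: 32.4
[456.98517935 -47.74341417 309.63651001] [  463.9   -48.3    43.    153.6 12971. ]
```

```bash
cat >> h.py <<'E'
def agar(fn,z,u=260,v=260,r=80,tol=28):
    im,_,i=load(fn); lab=cv2.cvtColor(cv2.GaussianBlur(im,(5,5),0),cv2.COLOR_RGB2LAB).astype(int)
    ref=np.median(lab[v-4:v+5,u-4:u+5].reshape(-1,3),0)
    m=((abs(lab-ref)*[0.6,2.5,2.5]).sum(-1)<tol).astype(np.uint8)
    yy,xx=np.mgrid[:384,:512]; m[np.hypot(xx-u,yy-v)>r]=0
    m=cv2.morphologyEx(m,cv2.MORPH_OPEN,np.ones((5,5)))
    n,l=cv2.connectedComponents(m); k=l[v,u]
    c=max(cv2.findContours((l==k).astype(np.uint8),cv2.RETR_EXTERNAL,cv2.CHAIN_APPROX_NONE)[0],key=len)
    e=cv2.fitEllipse(c); return e,plane(i,*e[0],z)
E
python3 - <<'E'
from h import *
for f,z in(('w3',13),('w4',151)):
    e,p=agar(f,z); print(f,np.round(e[0],1),np.round(e[1],1),np.round(p,1))
E
```

```text
w3 [258.5 257.5] [ 86.4 102.6] [ 483.4 -347.7   13. ]
w4 [258.4 257. ] [ 85.4 101.7] [460.6 -48.2 151. ]
```

```bash
python3 -m crank '[[0,-0.15,0.1,0,0,0,0.6],[0,-0.254,0.3,0,0,0,0.6],[0,-0.254,0.6,0,0,0,0.6],[0,-0.254,0.9,0,0,0,0.6],[0,-0.254,1,0,0,0,0.6],[0,-0.254,1,0,0,0,0.6]]' |grep eef
python3 -m crank '[[0,0,0.2,0,0,0,0.6],[0,0,0.3,0,0,0,0.6],[0,0,0.35,0,0,0,0.6],[0,0,0.375,0,0,0,0.6],[0,0,0.38,0,0,0,0.6]]'
python3 - <<'E'
from h import *
save('wrist','w5');e,p=agar('w5',8); print(np.round(e[0],1),p)
E
```

```text
eef_pos: [456.7, -22.0, 209.0]
time_s: 9.15
eef_pos: [456.9, -21.4, 172.1]
ee_rot: [0.0, 1.0, -0.001, 0.0]
force: [0.3, 0.3, 0.1]
grip_width: 0.681
grip_force: 32.5
[258.4 258. ] [456.72739093 -22.05323192   8.        ]
```

```bash
python3 -m crank '[[0,0.005,0.005,0,0,0,0.6],[0,0.005,0.01,0,0,0,0.6],[0,0.005,0.01,0,0,0,0.6],[0,0.005,0.01,0,0,0,0.25],[0,0.005,0.01,0,0,0,0.15],[0,0.005,0.01,0,0,0,0.05],[0,0.005,0.01,0,0,0,0]]'
python3 -m crank '[[0,0,-0.1,0,0,0,0],[0,0,-0.4,0,0,0,0],[0,0,-0.8,0,0,0,0],[0,0,-1,0,0,0,0],[0,0,-1,0,0,0,0]]' |grep eef
python3 -m crank '[[0,0,-0.5,0,0,0,0],[0,0,-1,0,0,0,0],[0,0,-1,0,0,0,0],[0,0,-1,0,0,0,0]]'|grep eef
python3 - <<'E'
from h import *
save('wrist','w6');save('top','t6')
for f in('w6','t6','w5'):
    p=band(f,457,-22,45,9,24); print(f,None if p is None else circ(p))
    p=band(f,664,-170,28,6,20); print(f,None if p is None else circ(p))
    p=band(f,467,147,60,119,132); print(f,None if p is None else circ(p))
    p=band(f,448,-192,40,90,105); print(f,None if p is None else circ(p))
E
```

```text
time_s: 9.9
eef_pos: [456.7, -21.7, 170.7]
ee_rot: [-0.0, 1.0, -0.0, -0.0]
force: [0.6, -0.1, -1.0]
grip_width: 0.999
grip_force: 0.0
eef_pos: [457.1, -21.8, 273.8]
eef_pos: [456.5, -21.7, 370.8]
w6 [ 457.3  -22.6   30.2   15.1 2155. ]
w6 None
w6 [ 466.3  146.4   37.6  124.9 5676. ]
w6 [ 448.1 -192.8   17.1   98.4 1232. ]
t6 [443.  -16.2  22.7  14.9  69. ]
t6 [ 664.9 -170.1   17.6   11.3  136. ]
t6 [466.2 149.   38.3 125.4 665. ]
t6 [ 449.9 -191.2   16.4   99.1  159. ]
w5 [  463.6   -22.     42.9    16.  11857. ]
w5 None
w5 None
w5 None
```

```bash
for k in 1 2; do python3 -m crank '[[0.36,0.37,0.1,0,0,0,0.35],[0.72,0.75,0.25,0,0,0,0.35],[0.72,0.75,0.25,0,0,0,0.35],[0.72,0.75,0.25,0,0,0,0.35]]' | grep eef_pos; done
python3 -m crank '[[0,0,0,0,0,0,0.35]]'
python3 - <<'E'
from h import *
save('wrist','w7');print(status.sense()['eef_pos'])
p=band('w7',664,-171,28,6,20); print(circ(p))
E
```

```text
eef_pos: [528.8, -97.6, 343.4]
eef_pos: [600.3, -171.6, 319.5]
time_s: 11.8
eef_pos: [599.9, -170.5, 321.2]
ee_rot: [-0.0, 1.0, 0.0, -0.0]
force: [-0.3, -0.7, -0.2]
grip_width: 0.652
grip_force: 0.0
[ 599.88695402 -170.47572713  321.577725  ]
[ 663.3 -171.9   17.3   11.  1150. ]
```

View pics/w7.png

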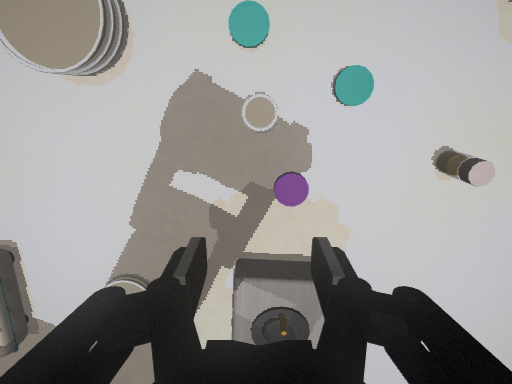

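dish35 (cream) at (260,112) lies clear of the look-alikes, turquoise (249,23), turquoise (354,85) and purple (291,188). I'll descend with the fingers part closed.

```bash
python3 -m crank '[[0.3,0.014,0.2,0,0,0,0.35],[0.634,0.014,0.5,0,0,0,0.35],[0.634,0.014,0.8,0,0,0,0.35],[0.634,0.014,1,0,0,0,0.35],[0.634,0.014,1,0,0,0,0.35],[0.634,0.014,1,0,0,0,0.35]]' 25 |grep eef
python3 -m crank '[[0,0,0.2,0,0,0,0.35],[0,0,0.35,0,0,0,0.35],[0,0,0.43,0,0,0,0.35],[0,0,0.46,0,0,0,0.35],[0,0,0.46,0,0,0,0.35]]'
python3 -m crank '[[0,0,0,0,0,0,0.45],[0,0,0,0,0,0,0.52],[0,0,0,0,0,0,0.58],[0,0,0,0,0,0,0.7],[0,0,0,0,0,0,0.8],[0,0,0,0,0,0,0.8]]' 25
python3 - <<'E'
from h import *
save('wrist','w8');e,p=agar('w8',8,r=50); print(np.round(e[0],1),e[1],p)
E
```

```text
eef_pos: [663.9, -172.7, 222.4]
time_s: 12.95
eef_pos: [664.0, -173.4, 174.9]
ee_rot: [0.0, 1.0, -0.0, 0.0]
force: [0.5, 0.1, 0.3]
grip_width: 0.649
grip_force: 0.0
time_s: 13.55
eef_pos: [664.0, -173.4, 175.3]
ee_rot: [0.0, 1.0, -0.0, 0.0]
force: [-1.9, 0.7, 5.1]
grip_width: 0.39
grip_force: 24.9
[258.6 254.8] (42.476993560791016, 50.89748764038086) [ 663.88870574 -174.19525599    8.        ]
```

```bash
python3 -m crank '[[0,0,-0.1,0,0,0,0.8],[0,0,-0.3,0,0,0,0.8],[0,0,-0.6,0,0,0,0.8],[0,0,-0.9,0,0,0,0.8],[0,0,-1,0,0,0,0.8],[0,0,-1,0,0,0,0.8]]'|grep -E 'grip|eef'
for k in 1 2; do python3 -m crank '[[-0.2,-0.15,0,0,0,0,0.8],[-0.5,-0.38,0,0,0,0,0.8],[-0.8,-0.6,0,0,0,0,0.8],[-1,-0.75,0,0,0,0,0.8],[-1,-0.75,0,0,0,0,0.8],[-1,-0.75,0,0,0,0,0.8]]'|grep -E 'grip|eef'; done
python3 - <<'E'
from h import *
save('wrist','w9');print(status.sense()['eef_pos']); e,p=agar('w9',108,r=50); print(np.round(e[0],1),e[1],p)
E
```

```text
eef_pos: [664.0, -173.4, 276.1]
grip_width: 0.387
grip_force: 24.9
eef_pos: [564.0, -98.3, 273.8]
grip_width: 0.393
grip_force: 25.0
eef_pos: [464.9, -23.7, 274.6]
grip_width: 0.39
grip_force: 25.0
[465.11322374 -23.94423101 274.57972176]
[258.3 254.5] (42.10866165161133, 50.69246292114258) [465.34948241 -24.40813468 108.        ]
```

```bash
python3 -m crank '[[-0.05,-0.02,0.1,0,0,0,0.8],[-0.08,-0.02,0.3,0,0,0,0.8],[-0.08,-0.02,0.5,0,0,0,0.8],[-0.08,-0.02,0.65,0,0,0,0.8],[-0.08,-0.02,0.75,0,0,0,0.8],[-0.08,-0.02,0.81,0,0,0,0.8],[-0.08,-0.02,0.81,0,0,0,0.8]]'
python3 - <<'E'
from h import *
im,_,_=save('wrist','w10');print(status.sense()['eef_pos']); e,p=agar('w10',26,r=50); print(np.round(e[0],1),p)
cv2.imwrite('pics/c10.png',cv2.resize(im[180:330,160:360,::-1],(800,600),interpolation=cv2.INTER_CUBIC))
E
```

```text
time_s: 16.15
eef_pos: [456.3, -21.4, 193.2]
ee_rot: [-0.0, 1.0, -0.001, -0.0]
force: [-0.1, -0.5, 0.8]
grip_width: 0.391
grip_force: 25.0
[456.40544983 -21.38331935 193.73524749]
[258.7 254.4] [456.26226728 -22.23611898  26.        ]
```

View pics/c10.png

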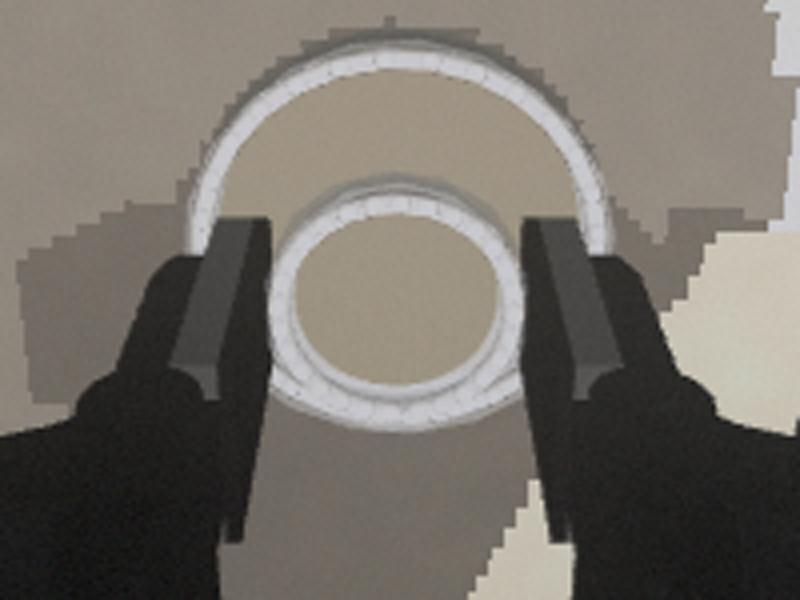

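The crop shows the small dish held over dish60, consistent with being centred. I'll lower the last 3 mm and release.

```bash
python3 -m crank '[[0.005,0,0.015,0,0,0,0.8],[0.005,0,0.025,0,0,0,0.8],[0.005,0,0.03,0,0,0,0.8],[0.005,0,0.03,0,0,0,0.8]]'
python3 -m crank '[[0,0,0,0,0,0,0.55],[0,0,0,0,0,0,0.5],[0,0,0,0,0,0,0.45],[0,0,0,0,0,0,0.35]]'
python3 -m crank '[[0,0,-0.1,0,0,0,0.35],[0,0,-0.4,0,0,0,0.35],[0,0,-0.8,0,0,0,0.2],[0,0,-1,0,0,0,0],[0,0,-1,0,0,0,0]]' |grep eef
python3 -m crank '[[0,0,-0.5,0,0,0,0],[0,0,-1,0,0,0,0],[0,0,-1,0,0,0,0],[0,0,-1,0,0,0,0]]'|grep eef
python3 - <<'E'
from h import *
save('wrist','w11')
print(circ(band('w11',457,-22,45,11,19.5)),circ(band('w11',457,-22,45,21.5,34)))
E
```

```text
time_s: 16.6
eef_pos: [456.6, -21.1, 190.8]
ee_rot: [0.0, 1.0, -0.0, 0.0]
force: [0.0, -1.1, 0.3]
grip_width: 0.39
grip_force: 25.0
time_s: 17.0
eef_pos: [456.6, -21.2, 190.7]
ee_rot: [-0.0, 1.0, -0.001, 0.0]
force: [0.0, -0.0, -0.6]
grip_width: 0.648
grip_force: 0.0
eef_pos: [456.9, -21.2, 293.8]
eef_pos: [456.4, -21.1, 390.8]
[ 457.4  -22.4   29.9   15.1 1222. ] [455.8 -21.8  17.5  26.  698. ]
```

```bash
for k in 1 2 3 4; do python3 -m crank '[[-0.02,-0.45,0,0,0,0,0],[-0.04,-0.89,0,0,0,0,0],[-0.04,-0.89,0,0,0,0,0],[-0.04,-0.89,0,0,0,0,0]]' | grep eef_pos; done
python3 -m crank '[[0,0,0,0,0,0,0]]'|grep -E 'eef|rot'
python3 - <<'E'
from h import *
save('wrist','w12');print(status.sense()['eef_pos'])
print(circ(band('w12',514,335,45,57,75)),circ(band('w12',663,183,40,82,97)))
E
```

```text
eef_pos: [452.5, 68.4, 389.3]
eef_pos: [448.9, 156.5, 389.8]
eef_pos: [445.3, 244.9, 390.1]
eef_pos: [441.6, 333.6, 390.2]
eef_pos: [441.6, 333.1, 390.6]
ee_rot: [0.0, 1.0, -0.002, -0.0]
[441.54223163 333.18379203 390.72699303]Traceback (most recent call last):
  File "<stdin>", line 3, in <module>
  File "h.py", line 33, in circ
    (a,b),r=cv2.minEnclosingCircle(p[:,:2].astype(np.float32)); return np.round([a,b,r,np.median(p[:,2]),len(p)],1)
                                   ~^^^^^^
TypeError: 'NoneType' object is not subscriptable
```

View pics/w12.png

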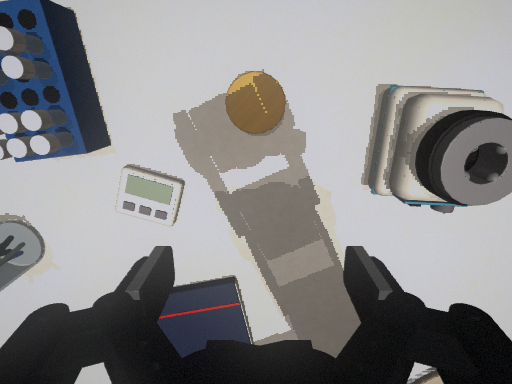

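Wrist view: the brass lid is at (256,102), with nothing near it but the timer (150,195), which is clear.

```bash
python3 - <<'E'
from h import *
print(circ(band('w12',514,335,45,57,75)),circ(band('w12',467,147,60,119,132)))
i=load('w12')[2];print(plane(i,255.5,102,65),tri(i,(255.5,102),load('top0')[2],(131,216)))
E
python3 -m crank '[[0.35,0,0.3,0,0,0,0],[0.7,0,0.6,0,0,0,0],[0.7,0,0.9,0,0,0,0],[0.7,0,0.9,0,0,0,0]]' |grep eef
```

```text
[ 512.7  335.5   29.4   65.  2932. ] [ 466.9  148.1   37.3  124.8 4530. ]
[513.91636942 334.94078338  65.        ] (array([514.93685514, 334.37904122,  62.82754895]), np.float64(2.4471127104523966))
eef_pos: [511.2, 333.0, 296.7]
```

```bash
python3 -m crank '[[0.02,-0.02,0.3,0,0,-0.005,0],[0.02,-0.02,0.6,0,0,-0.005,0],[0.02,-0.02,0.85,0,0,-0.005,0],[0.02,-0.02,0.95,0,0,-0.005,0],[0.02,-0.02,0.95,0,0,-0.005,0]]' 40|grep -E 'eef|force'
python3 -m crank '[[0,0,0.1,0,0,0,0],[0,0,0.17,0,0,0,0],[0,0,0.17,0,0,0,0.1],[0,0,0.17,0,0,0,0.2],[0,0,0.17,0,0,0,0.3],[0,0,0.17,0,0,0,0.4],[0,0,0.17,0,0,0,0.6],[0,0,0.17,0,0,0,0.6]]' 40
python3 -m crank '[[0,0,-0.1,0,0,0,0.6],[0,0,-0.3,0,0,0,0.6],[0,0,-0.6,0,0,0,0.6],[0,0,-0.9,0,0,0,0.6],[0,0,-1,0,0,0,0.6],[0,0,-1,0,0,0,0.6]]'
python3 - <<'E'
from h import *
save('wrist','w13');save('scene','s13')
E
```

```text
eef_pos: [513.0, 336.5, 206.2]
force: [-0.5, 0.6, 0.4]
grip_force: 0.0
time_s: 21.4
eef_pos: [513.1, 336.8, 189.5]
ee_rot: [-0.0, 1.0, 0.002, 0.001]
force: [-0.5, -1.7, 5.5]
grip_width: 0.673
grip_force: 43.2
time_s: 22.0
eef_pos: [512.9, 336.9, 289.8]
ee_rot: [-0.0, 1.0, 0.002, 0.001]
force: [0.2, 0.3, -2.3]
grip_width: 0.668
grip_force: 43.3
```

View pics/w13.png

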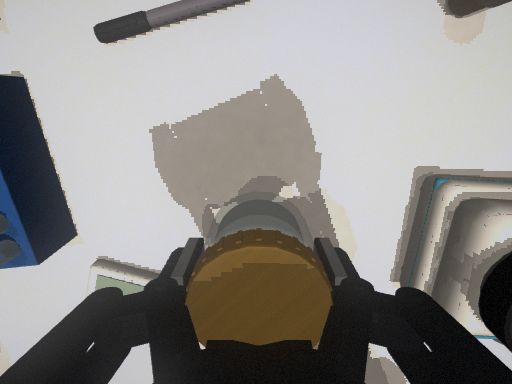

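The jar is held level: lid at (260,290), glass wall visible behind. I'll carry it over above the mixer height.

```bash
python3 -m crank '[[0,0,-0.3,0,0,0,0.6],[0,0,-0.6,0,0,0,0.6],[0.05,0.2,-0.6,0,0,0,0.6],[0.08,0.5,-0.6,0,0,0,0.6],[0.08,0.8,-0.6,0,0,0,0.6],[0.08,0.9,-0.6,0,0,0,0.6],[0.08,0.9,-0.6,0,0,0,0.6]]' |grep -E 'eef'
for k in 1 2 3; do python3 -m crank '[[0.02,0.2,0,0,0,0,0.6],[0.05,0.5,0,0,0,0,0.6],[0.08,0.8,0,0,0,0,0.6],[0.08,0.91,0,0,0,0,0.6],[0.08,0.91,0,0,0,0,0.6],[0.08,0.91,0,0,0,0,0.6]]'|grep -E 'eef|rot|width'; done
python3 -m crank '[[0,0,0,0,0,0,0.6]]'|grep -E 'eef|rot'
```

```text
eef_pos: [521.3, 246.0, 347.6]
eef_pos: [529.4, 157.0, 348.4]
ee_rot: [-0.0, 1.0, 0.002, -0.0]
grip_width: 0.67
eef_pos: [537.6, 66.1, 348.7]
ee_rot: [-0.0, 1.0, 0.002, -0.0]
grip_width: 0.673
eef_pos: [545.9, -24.8, 348.7]
ee_rot: [-0.0, 1.0, 0.002, -0.0]
grip_width: 0.67
eef_pos: [545.9, -24.7, 348.7]
ee_rot: [-0.0, 1.0, 0.002, -0.0]
```

```bash
python3 -m crank '[[0,0.02,0.2,0,0,0,0.6],[0,0.02,0.5,0,0,0,0.6],[0,0.02,0.8,0,0,0,0.6],[0,0.02,1,0,0,0,0.6],[0,0.02,1,0,0,0,0.6],[0,0.02,1,0,0,0,0.6]]' |grep -E 'eef'
python3 -m crank '[[0,0,0.2,0,0,0,0.6],[0,0,0.4,0,0,0,0.6],[0,0,0.5,0,0,0,0.6],[0,0,0.56,0,0,0,0.6],[0,0,0.57,0,0,0,0.6],[0,0,0.57,0,0,0,0.6]]'
```

```text
eef_pos: [546.2, -27.5, 249.4]
time_s: 25.9
eef_pos: [546.3, -28.1, 192.5]
ee_rot: [0.0, 1.0, 0.002, 0.001]
force: [-0.2, -0.1, -1.8]
grip_width: 0.671
grip_force: 43.8
```

```bash
python3 -m crank '[[0,-0.01,0.01,0,0,0,0.6],[0,-0.01,0.02,0,0,0,0.6],[0,-0.01,0.028,0,0,0,0.6],[0,-0.01,0.028,0,0,0,0.6]]'
python3 -m crank '[[0,0,0,0,0,0,0.3],[0,0,0,0,0,0,0.25],[0,0,0,0,0,0,0.2],[0,0,0,0,0,0,0.1],[0,0,0,0,0,0,0]]'
python3 -m crank '[[0,0,-0.1,0,0,0,0],[0,0,-0.4,0,0,0,0],[0,0,-0.8,0,0,0,0],[0,0,-1,0,0,0,0],[0,0,-1,0,0,0,0]]' |grep eef
python3 -m crank '[[-0.2,0,-0.5,0,0,0,0],[-0.7,0,-1,0,0,0,0],[-0.7,0,-1,0,0,0,0],[-0.7,0,-1,0,0,0,0]]'|grep eef
python3 - <<'E'
from h import *
save('wrist','w14')
print(circ(band('w14',457,-22,45,11,19.5)),circ(band('w14',457,-22,40,21.5,34)),circ(band('w14',546,-27,45,57,75)))
E
```

```text
time_s: 26.3
eef_pos: [546.1, -27.1, 189.5]
ee_rot: [0.0, 1.0, 0.002, 0.0]
force: [-1.6, 1.1, 5.0]
grip_width: 0.669
grip_force: 44.2
time_s: 26.8
eef_pos: [546.0, -27.1, 188.9]
ee_rot: [-0.0, 1.0, 0.001, 0.0]
force: [-0.7, -0.8, 0.5]
grip_width: 0.997
grip_force: 0.0
eef_pos: [546.4, -27.1, 292.5]
eef_pos: [474.8, -27.1, 390.9]
[ 457.5  -22.3   30.2   15.1 1169. ] [456.1 -21.7  17.5  26.1 666. ] [ 545.9  -27.6   29.5   65.  2920. ]
```

View pics/w14.png

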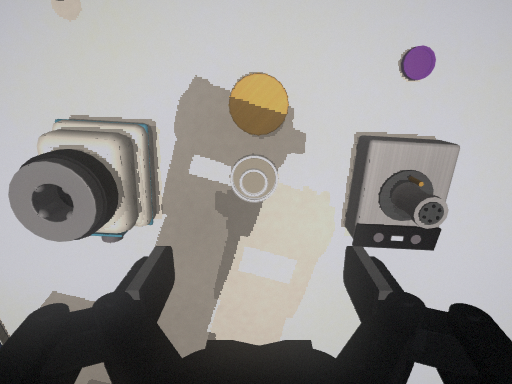

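Wrist view: jar (259,103) stands behind the dishes, small dish stacked at (254,178). Measured jar gap is about 29.5 mm and the small dish is about 1.5 mm off centre. Next is the bottle.

```bash
for k in 1 2 3; do python3 -m crank '[[0.2,-0.35,0,0,0,0,0],[0.4,-0.7,0.03,0,0,0,0],[0.4,-0.7,0.03,0,0,0,0],[0.4,-0.7,0.03,0,0,0,0]]' | grep eef_pos; done
python3 -m crank '[[0,0,0,0,0,0,0]]'|grep -E 'eef|rot'
python3 - <<'E'
from h import *
save('wrist','w15');print(status.sense()['eef_pos'])
p=band('w15',663,183,40,82,97);print(None if p is None else circ(p))
p=band('w15',663,183,40,30,97);print(None if p is None else circ(p))
print(circ(band('top0',663,183,40,82,97)))
E
```

```text
eef_pos: [516.3, 43.2, 383.9]
eef_pos: [555.7, 112.4, 381.8]
eef_pos: [595.4, 181.9, 379.3]
eef_pos: [595.1, 181.4, 380.0]
ee_rot: [0.0, 1.0, 0.001, -0.0]
[595.14716086 181.46501888 380.21709168]
[ 662.7  182.8   16.    89.9 1077. ]
[ 662.7  182.8   16.    89.9 1079. ]
[663.2 184.6  15.9  89.8 138. ]
```

View pics/w15.png

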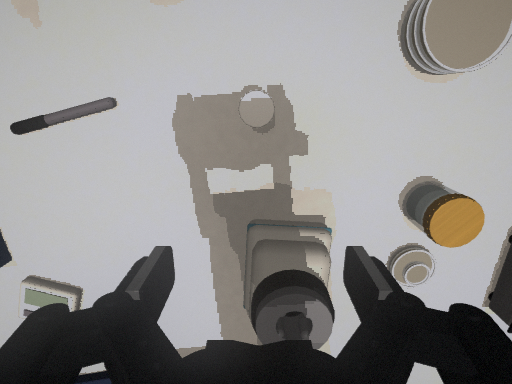

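The white cap is at (257,107), measured (662.7,182.8), height 90. That matches the bottle, and the space around it is free.

```bash
python3 -m crank '[[0.3,-0.01,0.2,0,0,0,0],[0.675,-0.01,0.5,0,0,0,0],[0.675,-0.01,0.8,0,0,0,0],[0.675,-0.01,0.9,0,0,0,0],[0.675,-0.01,0.9,0,0,0,0]]' |grep eef
python3 -m crank '[[0,0,0.3,0,0,0,0.1],[0,0,0.6,0,0,0,0.2],[0,0,0.8,0,0,0,0.2],[0,0,0.83,0,0,0,0.2],[0,0,0.83,0,0,0,0.2]]' 60
python3 -m crank '[[0,0,0,0,0,0,0.35],[0,0,0,0,0,0,0.5],[0,0,0,0,0,0,0.6],[0,0,0,0,0,0,0.65],[0,0,0,0,0,0,0.85],[0,0,0,0,0,0,0.85]]' 60
```

```text
eef_pos: [662.4, 183.5, 289.3]
time_s: 30.1
eef_pos: [663.0, 184.2, 209.1]
ee_rot: [-0.0, 1.0, 0.001, 0.001]
force: [0.2, 0.8, 0.3]
grip_width: 0.802
grip_force: 0.0
time_s: 30.7
eef_pos: [662.9, 184.3, 207.1]
ee_rot: [-0.0, 1.0, 0.001, 0.0]
force: [-0.3, -0.7, 2.5]
grip_width: 0.315
grip_force: 66.7
```

```bash
python3 -m crank '[[0,0,-0.1,0,0,0,0.85],[0,0,-0.3,0,0,0,0.85],[0,0,-0.6,0,0,0,0.85],[0,0,-0.9,0,0,0,0.85],[0,0,-1,0,0,0,0.85],[0,0,-1,0,0,0,0.85]]'|grep -E 'width|eef'
python3 -m crank '[[-0.1,0,-0.3,0,0,0,0.85],[-0.3,0.08,-0.6,0,0,0,0.85],[-0.6,0.1,-0.8,0,0,0,0.85],[-0.9,0.18,-0.8,0,0,0,0.85],[-0.98,0.18,-0.8,0,0,0,0.85],[-0.98,0.18,-0.8,0,0,0,0.85]]'|grep eef
python3 -m crank '[[-0.2,0,0,0,0,0,0.85],[-0.5,0.08,0,0,0,0,0.85],[-0.8,0.1,0,0,0,0,0.85],[-0.98,0.18,0,0,0,0,0.85],[-0.98,0.18,0,0,0,0,0.85],[-0.98,0.18,0,0,0,0,0.85]]'
python3 - <<'E'
from h import *
im,_,_=save('wrist','w16');print(status.sense()['eef_pos'])
p=band('w16',467,147,60,119,132);print(None if p is None else circ(p))
E
```

```text
eef_pos: [662.9, 184.3, 308.3]
grip_width: 0.316
eef_pos: [564.4, 166.0, 385.9]
time_s: 32.5
eef_pos: [468.0, 147.7, 386.5]
ee_rot: [-0.0, 1.0, 0.001, -0.0]
force: [0.3, 0.0, -0.2]
grip_width: 0.317
grip_force: 66.9
[468.1568868  147.75874136 386.46398923]
[ 467.3  147.2   36.9  124.9 3885. ]
```

View pics/w16.png

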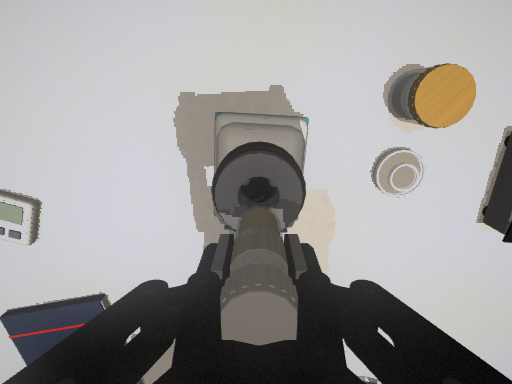

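The bottle hangs upright, its base at (259,212), in line with the hole at (259,185). I'll lower it to just above the foam.

```bash
python3 -m crank '[[-0.01,-0.002,0.1,0,0,0,0.85],[-0.011,-0.002,0.25,0,0,0,0.85],[-0.011,-0.002,0.4,0,0,0,0.85],[-0.011,-0.002,0.5,0,0,0,0.85],[-0.011,-0.002,0.5,0,0,0,0.85],[-0.011,-0.002,0.5,0,0,0,0.85]]' 70
python3 - <<'E'
from h import *
im,_,i=save('wrist','w17');p=status.sense()['eef_pos'];print(p)
print(proj(i,np.array([467.2,147.2,125])),proj(i,np.array([p[0],p[1]-.8,129])))
cv2.imwrite('pics/c17.png',cv2.resize(im[140:290,160:360,::-1],(800,600),interpolation=cv2.INTER_CUBIC))
E
```

```text
time_s: 33.15
eef_pos: [466.2, 147.9, 336.9]
ee_rot: [-0.0, 1.0, 0.001, -0.0]
force: [-0.1, 0.1, -0.6]
grip_width: 0.311
grip_force: 75.8
[466.14986079 147.90675105 337.30322092]
[258.52975888 218.35518368] [258.66386647 222.28549105]
```

View pics/c17.png

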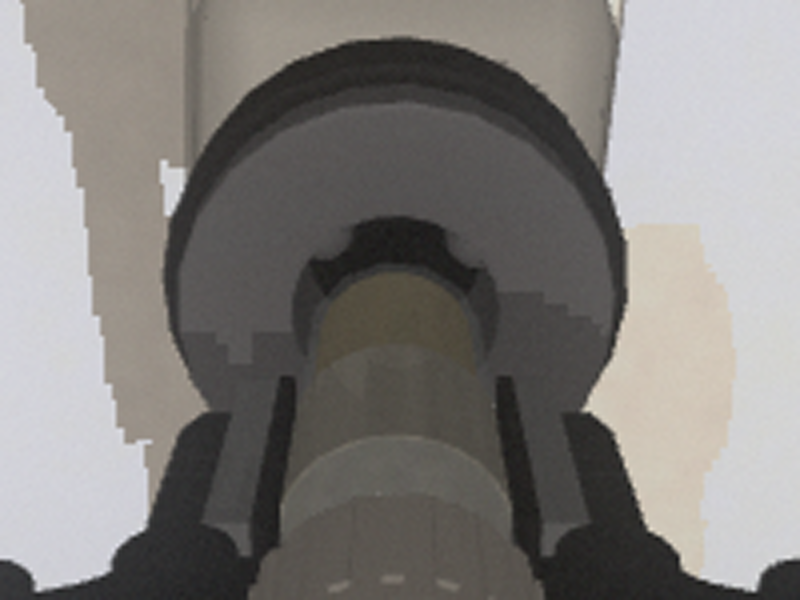

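In the crop the hole spans columns 293–499 and the bottle is centred at about 396, so it is aligned. I'll push straight down in small steps.

```bash
python3 -m crank '[[0.008,0,0.03,0,0,0,0.85],[0.008,0,0.06,0,0,0,0.85],[0.008,0,0.09,0,0,0,0.85],[0.008,0,0.12,0,0,0,0.85],[0.008,0,0.15,0,0,0,0.85],[0.008,0,0.15,0,0,0,0.85]]'
python3 -m crank '[[0,0,0.03,0,0,0,0.85],[0,0,0.06,0,0,0,0.85],[0,0,0.09,0,0,0,0.85],[0,0,0.12,0,0,0,0.85],[0,0,0.12,0,0,0,0.85]]'
```

```text
time_s: 33.8
eef_pos: [466.7, 147.8, 321.4]
ee_rot: [0.0, 1.0, 0.001, 0.0]
force: [3.7, 0.5, -5.3]
grip_width: 0.312
grip_force: 76.4
time_s: 34.3
eef_pos: [466.9, 147.9, 310.3]
ee_rot: [-0.0, 1.0, 0.001, 0.001]
force: [2.1, -0.3, 2.2]
grip_width: 0.31
grip_force: 76.8
```

```bash
python3 -m crank '[[0,0,0.02,0,0,0,0.85],[0,0,0.04,0,0,0,0.85],[0,0,0.05,0,0,0,0.85],[0,0,0.05,0,0,0,0.85]]' | grep -E 'eef|force|width'
python3 -m crank '[[0,0,0.01,0,0,0,0.85],[0,0,0.015,0,0,0,0.85],[0,0,0.015,0,0,0,0.85]]'| grep -E 'eef|force|width'
python3 -m crank '[[0,0,0.01,0,0,0,0.85],[0,0,0.01,0,0,0,0.85]]'| grep -E 'eef|force|width'
```

```text
eef_pos: [466.9, 147.9, 305.6]
force: [0.8, 0.8, 6.9]
grip_width: 0.32
grip_force: 76.8
eef_pos: [466.9, 147.9, 304.2]
force: [0.8, -0.4, 5.8]
grip_width: 0.312
grip_force: 76.8
eef_pos: [466.9, 147.9, 303.2]
force: [0.0, -0.2, 6.0]
grip_width: 0.309
grip_force: 76.8
```

```bash
python3 -m crank '[[0,0,0.01,0,0,0,0.85],[0,0,0.01,0,0,0,0.85]]'| grep -E 'eef|force|width'
python3 - <<'E'
from h import *
im,d,i=save('wrist','w18');w=cloud('w18');print(status.sense()['eef_pos'],status.sense()['force'])
m=(np.hypot(w[...,0]-467,w[...,1]-147)<22)&(w[...,2]>175)
print(m.sum(),np.percentile(w[m][:,2],[5,25,50,75,95]))
E
```

```text
eef_pos: [466.9, 147.9, 302.1]
force: [0.9, 0.5, 6.8]
grip_width: 0.313
grip_force: 76.8
[466.90392867 147.88156792 302.14618902] [ 0.95478367 -0.06538203  5.95937706]
10331 [178.45613683 184.80845218 186.91491362 210.66523563 216.40426502]
```

Run:
```python
from h import *
for f,t in(('w16',None),('w17',None),('w18',None)):
    im,d,i=load(f);w=cloud(f)
    b={'w16':386.5,'w17':337.2,'w18':302.1}[f]
    u,v=np.round(proj(i,np.array([474,147,b-117]))).astype(int)
    print(f,b-117,u,v,[round(float(np.nanmedian(w[v+k-1:v+k+2,u-3:u+4,2])),1) for k in range(-20,30,4)])
```

```text
w16 269.5 258 313 [269.2, 269.3, 269.5, 269.5, 269.5, 269.3, 269.7, 269.5, 269.2, 269.5, 269.3, 269.5, 269.3]
w17 220.2 259 309 [218.4, 219.7, 219.8, 219.8, 220.1, 220.0, 220.0, 219.6, 219.8, 219.7, 220.0, 220.1, 219.9]
w18 185.10000000000002 259 310 [184.0, 184.9, 185.4, 185.3, 185.2, 185.1, 185.0, 185.2, 185.2, 185.1, 185.2, 185.2, 185.2]
```

```bash
for k in 1 2; do python3 -m crank '[[0,0,0.005,0,0,0,0.85],[0,0,0.01,0,0,0,0.85],[0,0,0.01,0,0,0,0.85]]'| grep -E 'eef|force|width'; done
python3 - <<'E'
from h import *
f='w19';save('wrist',f);im,d,i=load(f);w=cloud(f);b=status.sense()['eef_pos'][2]
u,v=np.round(proj(i,np.array([474,147,b-117]))).astype(int)
print(b,[round(float(np.nanmedian(w[v+k-1:v+k+2,u-3:u+4,2])),1) for k in range(-12,30,8)])
E
```

```text
eef_pos: [466.9, 147.9, 301.2]
force: [0.9, -0.1, 7.2]
grip_width: 0.313
grip_force: 76.8
eef_pos: [466.9, 147.9, 300.2]
force: [0.9, -0.5, 7.6]
grip_width: 0.312
grip_force: 76.8
300.2074081047443 [183.0, 183.3, 183.2, 183.2, 183.1, 183.2]
```

```bash
python3 -m crank '[[0,0,0,0,0,0,0.65],[0,0,0,0,0,0,0.6],[0,0,0,0,0,0,0.5],[0,0,0,0,0,0,0.5]]'| grep -E 'eef|force|width'
python3 - <<'E'
from h import *
f='w20';im,_,_=save('wrist',f);im,d,i=load(f);w=cloud(f);b=status.sense()['eef_pos'][2]
u,v=np.round(proj(i,np.array([474,147,187]))).astype(int)
print(b,[round(float(np.nanmedian(w[v+k-1:v+k+2,u-3:u+4,2])),1) for k in range(-12,30,8)])
print(circ(band(f,467,147,25,180,192)))
E
```

```text
eef_pos: [466.6, 147.9, 299.2]
force: [-0.6, -0.3, 0.2]
grip_width: 0.505
grip_force: 0.0
299.26369623975273 [183.5, 183.6, 183.4, 183.6, 183.1, 201.2]
[ 467.6  146.6   15.9  183.2 3933. ]
```

Run:
```python
from h import *
for f in('top0','scene0','w2','w6','w12','w15','t6'):
    w=cloud(f);m=(np.hypot(w[...,0]-467,w[...,1]-147.3)<12)&(w[...,2]<121)
    z=w[m][:,2];print(f,len(z),np.round(np.percentile(z,[2,20,50,80]),1) if len(z) else '')
```

```text
top0 73 [89.4 91.  92.4 94. ]
scene0 1 [112.9 112.9 112.9 112.9]
w2 170 [90.6 91.5 92.2 92.8]
w6 47 [91.  91.6 92.3 92.9]
w12 67 [90.8 91.6 92.1 92.7]
w15 7 [92.  92.2 92.4 93.2]
t6 72 [89.1 90.2 92.2 93.7]
```

The foam floor measures 92.3 mm above the bench in four views, against 97 in the text. So the bottle is still about 1 mm short. I'll finish with shut fingertips pressing on the cap.

```bash
python3 -m crank '[[0,0,-0.1,0,0,0,0],[0,0,-0.4,0,0,0,0],[0,0,-0.7,0,0,0,0],[0,0,-1,0,0,0,0],[0,0,-1,0,0,0,0.5],[0,0,-1,0,0,0,1],[0,0,-1,0,0,0,1],[0,0,-1,0,0,0,1],[0,0,-1,0,0,0,1]]' 20 | grep -E 'eef|force|width'
python3 -m crank '[[0,0,0.2,0,0,0,1],[0,0,0.32,0,0,0,1],[0,0,0.38,0,0,0,1],[0,0,0.4,0,0,0,1],[0,0,0.4,0,0,0,1]]' | grep -E 'eef|force|width'
```

```text
eef_pos: [466.6, 147.9, 398.8]
force: [0.7, -1.4, -0.1]
grip_width: 0.145
grip_force: 0.0
eef_pos: [466.7, 147.9, 359.5]
force: [-1.1, -0.4, 0.7]
grip_width: 0.002
grip_force: 0.0
```

```bash
python3 -m crank '[[0,0,0.01,0,0,0,1],[0,0,0.02,0,0,0,1],[0,0,0.02,0,0,0,1]]' | grep -E 'eef|force'
for k in 1 2 3; do python3 -m crank '[[0,0,0.005,0,0,0,1],[0,0,0.01,0,0,0,1],[0,0,0.01,0,0,0,1]]' | grep -E 'eef|force'; done
```

```text
eef_pos: [466.6, 147.9, 357.5]
force: [-1.4, 0.4, -0.4]
grip_force: 0.0
eef_pos: [466.7, 147.9, 356.7]
force: [-0.0, -0.4, 3.6]
grip_force: 1.5
eef_pos: [466.8, 147.9, 356.2]
force: [0.6, 0.8, 7.1]
grip_force: 3.5
eef_pos: [466.9, 147.9, 355.4]
force: [-0.9, 0.6, 7.8]
grip_force: 4.3
```

```bash
for k in 1 2 3; do python3 -m crank '[[0,0,0.005,0,0,0,1],[0,0,0.007,0,0,0,1],[0,0,0.007,0,0,0,1]]' | grep -E 'eef|force'; done
```

```text
eef_pos: [466.9, 148.0, 355.4]
force: [-0.6, 0.0, 13.5]
grip_force: 6.8
eef_pos: [467.0, 148.0, 355.4]
force: [-2.2, 0.5, 17.8]
grip_force: 9.2
eef_pos: [467.1, 148.0, 355.3]
force: [-3.9, 0.3, 23.8]
grip_force: 11.7
```

The position has stopped and the force is climbing: it is on the floor. I'll retreat and check.

```bash
python3 -m crank '[[0,0,-0.05,0,0,0,1],[0,0,-0.4,0,0,0,1],[-0.3,0,-0.7,0,0,0,1],[-0.9,0.4,-0.7,0,0,0,1],[-0.9,0.4,-0.7,0,0,0,1],[-0.9,0.4,-0.7,0,0,0,1]]' | grep -E 'eef|force'
python3 -m crank '[[-0.1,0.5,-0.3,0,0,0,1],[-0.1,1,-0.3,0,0,0,1],[-0.1,1,-0.3,0,0,0,1],[-0.1,1,-0.3,0,0,0,1]]' | grep -E 'eef'
python3 - <<'E'
from h import *
save('wrist','w21');save('top','t21');save('scene','s21')
for n,a in {'cap':(467,147,25,176,192),'d60':(457,-22,45,11,19.5),'d35':(457,-22,40,21.5,34),'jar':(546,-27,45,57,75),'d90':(738,-11,70,40,55),'vial':(618,-357,25,44,58)}.items():
    for f in('w21','t21','top0'):
        p=band(f,*a)
        if p is not None: print(n,f,circ(p))
s=load('s21')[0];cv2.imwrite('pics/s21c.png',cv2.resize(s[70:250,90:410,::-1],(800,450),interpolation=cv2.INTER_CUBIC))
E
```

```text
eef_pos: [375.1, 106.9, 422.5]
force: [0.4, 0.2, -0.0]
grip_force: 0.0
eef_pos: [367.5, 6.6, 452.2]
cap w21 [ 467.2  146.3   16.   181.9 1559. ]
cap t21 [468.4 148.8  16.  181.9 173. ]
d60 w21 [ 457.2  -22.4   29.9   15.  1135. ]
d60 t21 [459.3 -21.1  29.7  15.2 235. ]
d35 w21 [455.7 -21.7  17.4  25.9 617. ]
d35 t21 [457.5 -20.1  17.5  26.1 148. ]
jar w21 [ 540.1  -28.    28.4   64.8 1138. ]
jar t21 [547.4 -26.4  29.5  65.4 432. ]
d90 t21 [741.2 -11.   44.9  45.8 906. ]
d90 top0 [740.5 -10.4  45.6  45.8 914. ]
vial t21 [ 617.9 -356.1   11.4   49.7   67. ]
vial top0 [ 618.1 -356.5   12.1   50.6   67. ]
```

View pics/s21c.png

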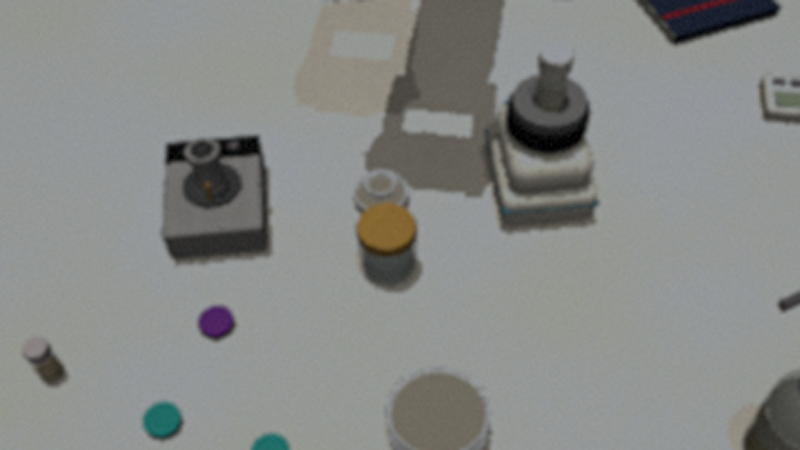

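The scene view shows the bottle upright in the mixer, dishes stacked at (380,190) in the crop, the jar behind them, and the bystanders where they were. Handing in.

```bash
python3 -c "
from rig import ticket,status
print(ticket.finish_job(),status.sense()['time_s'])"
```

```text
the job is handed in; nothing more can be done
the job is handed in; nothing more can be done
```

The bench is laid out and handed in: dish60 sits halfway with dish35 about 1.5 mm off its centre, the jar is about 29.5 mm behind it, the bottle is home and upright on the foam floor (92 mm above the bench by measurement, not the stated 97), and the bystander dishes and vial measured unmoved (the marker was not re-measured).

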